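Crank the emergency fire-pump engine from the ship's office

TASK

Crank the emergency fire-pump engine from the starting console on the desk: turn the larger, left-hand battery selector clockwise to its last click (two dots, second battery bank), then turn the smaller, right-hand spring-return start switch clockwise to its second click (two dots, preheat) and keep it there for about three seconds. Then carry on to its third and last click (three dots, crank) and finish while still holding the switch there, because it springs back to off when let go. Leave the radio, calculator, mug and roll of tape lying around the console where they are.

Things in the scene. Friction and masses are not known exactly. Their poses are not given: they have to be found in the camera images.
- console: Grey steel desk console, 220 mm deep (x), 340 mm wide (y), fixed. Origin: centre of its underside; x from the low front (60 mm high) to the rear (107 mm), y left, z up. The top slopes 12 deg, rising along +x. Two black rotary switches near the front, 160 mm apart: battery selector left (+y), start switch right (-y). Gauges, lamps and push button are not used; all under 16 mm tall.
- selector_grip (a point): Middle of the battery selector's bar grip, on its turning axis, 26 mm above the panel. Larger switch: black bar 50 mm long, 14 wide, 28 tall on a round skirt of 58 mm diameter whose top lies 14 mm below this point. Axes turn with the handle: x along the bar to its pointer nose and white line, y across, z out of the sloped panel along the turning axis.
- selector (a joint): Battery selector angle, rad, growing clockwise from above. Notches that keep it when let go: 0 = off (short black line), 0.70 = first bank (one dot; bar points straight up the slope), 1.40 = second bank (two dots); stop at 1.44. Starts at off or first bank. A click takes about 0.13 N m.
- start_grip (a point): Middle of the start switch's bar grip, on its turning axis, 26 mm above the panel. Smaller switch: black bar 40 mm long, 12 wide, 28 tall on a round skirt of 44 mm diameter whose top lies 14 mm below this point. Axes turn with the handle: x along the bar to its pointer nose and white line, y across, z out of the sloped panel along the turning axis.
- start (a joint): Start switch angle, rad, growing clockwise from above. 0 = off (short black line), clicks at 0.44 (one dot, run), 0.88 (two dots, preheat), 1.32 (three dots, crank), stop at 1.36. Let go, a spring drives it back to 0 through all clicks; turning and holding take up to 0.2 N m. Bar points straight up the slope at 0.66.
- radio: Black hand-held radio lying flat, case 105 x 56 x 30 mm with an 80 mm stub aerial along +x; origin at the underside of the case centre. Leave alone.
- calculator: Grey desk calculator lying flat, 150 x 105 x 16 mm; origin at the centre of its underside. Leave alone.
- mug: White ceramic mug, 82 mm diameter, 92 mm tall, handle at +y; origin at the centre of its underside. Leave alone.
- tape: White roll of tape lying flat, 96 mm diameter, 46 mm high; origin at the centre of its underside. Leave alone.

How it is judged:
On the way, in this order (a step that is already met when the one before it is completed fails the run):
1. the battery selector is clicked into its last notch (second bank) while the start switch is off (value of joint selector above 1.25 rad and value of joint start below 0.2 rad), for 0.2 s.
2. the start switch is kept at its second click (preheat) for 2 s without a break (value of joint selector above 1.25 rad and value of joint start between 0.68 and 1.08 rad), for 2 s.
At the end, for the whole second after the job is handed in: The selector is in its last notch (over 1.25 rad), the start switch is past its second click into the third (over 1.18 rad), still, and held there by the robot's fingers (over 1 N), through the last second (value of joint selector above 1.25 rad and value of joint start above 1.18 rad and velocity of joint start between -0.2 and 0.2 rad/s and contact force between the fingers and start above 1 N); the arm keeps its last pose, push and grip.
It fails at once if the radio, calculator, mug or tape is moved by more than 30 mm (distance of any of radio, calculator, mug, tape from where it was at the start of the episode above 0.03 m).
It also fails if it takes over 59 s, if anything falls off the work surface, if the arm or the gripper's body presses on something with over 40 N, if the wrist force passes 120 N, or if a joint passes its speed limit or range.

ROBOT

A 6-joint arm with a two-finger parallel gripper is mounted at the origin on the work surface. World frame = base frame: x ahead of the robot, y to its left, z up, the work surface at z = 0. Lengths are in m, angles in rad, forces in N, time in s.
With the tool pointing down it reaches from about 0.3 to 0.875 m from the base axis. Payload 6.4 kg.
Tool frame: the origin (TCP) lies midway between the tips of the shut fingers; the grasp point (between the pads) lies 19 mm behind it (env.pinch_z is the distance from the TCP to the grasp point, in m); z points along the fingers, x is the direction in which the jaws open and shut, and the axes are right-handed (so a half turn about z gives the same grasp; the last joint's range is limited). The gripper opens to 85 mm and grips with 20 to 120 N. Pads are 22 mm wide; open, the fingers measure 114 mm over their backs; the gripper's body (76 mm by 85 mm) begins 54 mm behind the grasp point. The pads swing forward as they close: fully open they stand 13 mm farther back than shut.
Start: joints at [0.971, 0.181, 1.607, -0, 1.354, -0.206], TCP at [0.221, 0.531, 0.231] pointing down, gripper open.
Joint ranges: [-2.99, 2.99], [-0.89, 2.07], [0.3, 2.58], [-1.14, 4.28], [0, 2.63], [-3.12, 3.12]. Speed limits (rad/s): [2.57, 2.57, 3.01, 3.14, 3.14, 3.14].

INTERFACE

Orientations are given as a rotation vector (axis times angle).
In Python, from workcell import env, snapshot, camera_info gives the robot as it stands. The module is installed in compiled form; this text tells all that it offers.
- The arm moves only by the shell command python3 -m handwheel 'ROWS'. ROWS is JSON, a list of rows, each a list of 3 entries, a list of its own where there are three numbers: the shift along the tool's x, y, z in cm, then the turn, a rotation vector about the tool's x, y, z in rad, then the closure, from 0 (fully open) to 1 (shut). A call has exactly 5 rows; each row shifts and turns the commanded pose from where the row before left it, along the tool's axes as they then stand; what a row does not reach is not made up. A row lasts 1/8 s, in which the tool goes at most 62.5 mm and 10.7 degrees, less where a joint would pass 70% of its speed; a pose out of reach is approached as far as the arm can. A call is refused whole if a number of a shift passes 6.25 or a number of a turn 0.188, either way. A call with a gripper value outside its range is refused whole. The fingers move at their own pace and stop on an object; the grip force is fixed at half the most. Time passes only in rows, so rows that do not move let the fingers close, or fill a call up. It gives the time, the measured TCP pose, the force and the opening at its end, in the units of the state.
- env.get_state(): the state, without advancing time (a new reading comes with each control period).
- snapshot(name): name is "scene" or "top"; returns the picture (400x640x3 uint8, blue, green, red); there is no depth.
- camera_info(name): a dict with "fovy" (degrees; the focal length in pixels is half the picture's height over the tangent of half this angle, whatever the lens; pixels are square), "cx", "cy" (the principal point, pixels), "pose" (4x4, takes a point from camera to world coordinates). Camera axes: x right, y down, z forward; pixel columns grow to the right and rows downward; lengths in m; the calibration is good to about 2 mm. A picture is of the moment at which its call begins. camera_info takes no time and is no camera call.
- env.close_job(): hands the job in, once; it reports no verdict.
The state is a dict: "time_s": time; "joint_pos": joint angles; "joint_velocities": joint speeds; "tau": joint torques, N m; "ee_pos": TCP position; "orientation": TCP orientation; "force": force on the tool from outside, world axes, zero at the start; "moment": the same for the moment, N m; "width": finger opening in m.
Only numpy, scipy, OpenCV 4.12 (cv2) and the standard library are available. Lean on these libraries where they do the work, as an engineer would, in place of code of your own. Each camera call takes 0.05 s, during which the arm holds its last target.

## Working session

There is one attempt and no reset: what is moved stays moved. The work goes in short steps, Python scripts to look and compute and a shell command to move; the robot and the scene stay as the last step left them, time stands still between calls to the robot, and variables do not carry over. Pictures are saved under pics/ and viewed, and the job is handed in when it is done.

```bash
mkdir -p pics
python3 - <<'E'
from workcell import env, snapshot, camera_info
import cv2
for n in ("scene","top"):
    cv2.imwrite(f"pics/{n}0.png",snapshot(n)); print(n,camera_info(n))
s=env.get_state(); print(s, env.pinch_z)
E
```

```text
scene {'fovy': 49.30386829956097, 'cx': 321.4936874779236, 'cy': 199.80329205911858, 'pose': array([[ 8.83455814e-01,  3.28042061e-01, -3.34505951e-01,
         8.79785485e-01],
       [ 4.68514332e-01, -6.19155332e-01,  6.30191237e-01,
        -6.47813541e-01],
       [-3.81911107e-04, -7.13466945e-01, -7.00688785e-01,
         8.67423413e-01],
       [ 0.00000000e+00,  0.00000000e+00,  0.00000000e+00,
         1.00000000e+00]])}
top {'fovy': 55.92045910796833, 'cx': 322.4121086343376, 'cy': 199.04391064201977, 'pose': array([[-2.51656038e-03, -9.80631058e-01,  1.95847886e-01,
         3.10034025e-01],
       [-9.99996484e-01,  2.30402716e-03, -1.31301358e-03,
         1.01881539e-02],
       [ 8.36343044e-04, -1.95850501e-01, -9.80633408e-01,
         1.09260474e+00],
       [ 0.00000000e+00,  0.00000000e+00,  0.00000000e+00,
         1.00000000e+00]])}
{'time_s': 0.1, 'joint_pos': array([ 9.70699864e-01,  1.81453708e-01,  1.60791038e+00,  1.91833927e-05,
        1.35379561e+00, -2.06288325e-01]), 'joint_velocities': array([ 1.12892469e-03,  1.07376288e-03, -2.54645300e-03,  1.20092998e-04,
        1.09484925e-03, -1.45031906e-05]), 'tau': array([-1.08702200e-04, -4.45881629e+01, -3.52238953e+01, -2.88565680e-04,
        4.28339525e-03,  1.13404172e-05]), 'ee_pos': array([0.2203191 , 0.53058165, 0.23048043]), 'orientation': array([ 2.61263752e+00,  1.74360592e+00, -2.29445375e-03]), 'force': array([-0.66467662,  0.16202772, -0.09114728]), 'moment': array([ 0.05049185, -0.03071568,  0.03928793]), 'width': 0.08510062388775577} 0.0187
```

View pics/scene0.png

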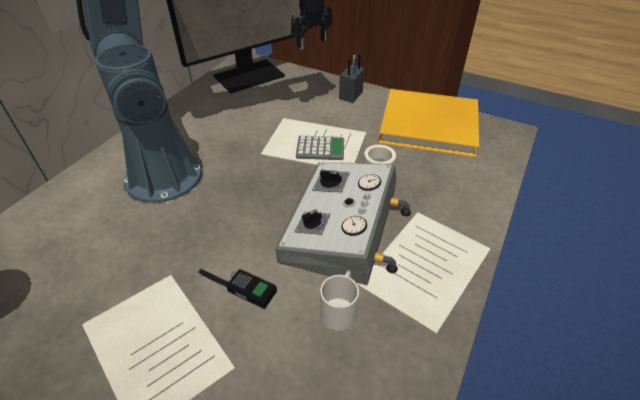

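View pics/top0.png

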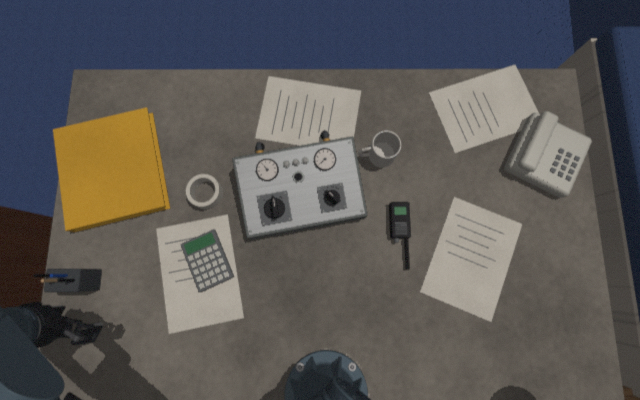

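The scene and top views show the console, with the selector near top-view pixel (274,208) and the start switch near (332,198). The tape is at (202,191), calculator (207,261), mug (384,148) and radio (400,222). I'll enlarge the console.

Run:
```python
import cv2
a=cv2.imread("pics/top0.png")[130:250,225:375]; cv2.imwrite("pics/topz.png",cv2.resize(a,None,fx=5,fy=5,interpolation=cv2.INTER_CUBIC))
a=cv2.imread("pics/scene0.png")[155:285,270:410]; cv2.imwrite("pics/scz.png",cv2.resize(a,None,fx=4.5,fy=4.5,interpolation=cv2.INTER_CUBIC))
```

```text
(no output)
```

View pics/topz.png

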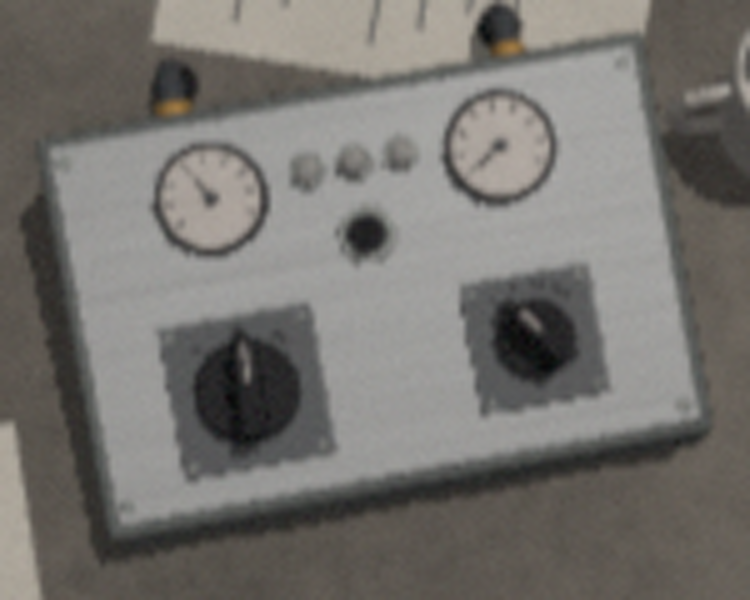

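View pics/scz.png

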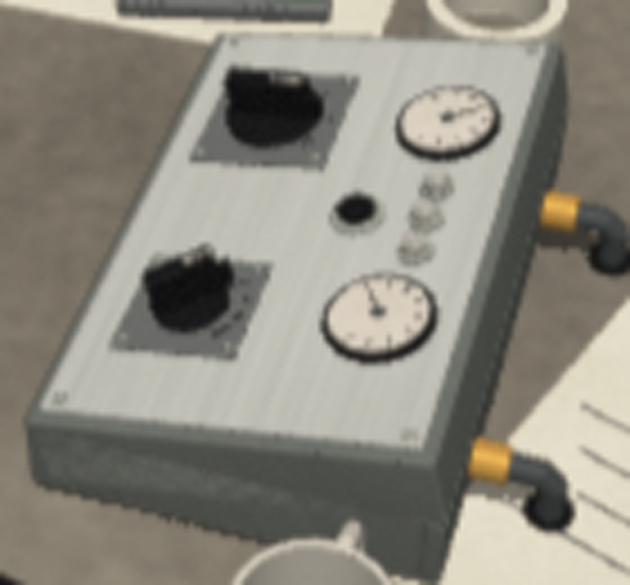

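The zoom shows the selector's white line along the slope (first bank) and the start switch pointing about 30° left of it (off). Next I measure the panel corners and the switch plates.

```bash
cat > h.py <<'E'
import numpy as np, cv2
from workcell import env, snapshot, camera_info
def ray(n,uv):
    c=camera_info(n); f=200/np.tan(np.radians(c["fovy"])/2); P=np.array(c["pose"])
    d=P[:3,:3]@np.array([(uv[0]-c["cx"])/f,(uv[1]-c["cy"])/f,1.]); return P[:3,3],d
def onplane(n,uv,p0,nn):
    o,d=ray(n,uv); return o+d*(np.dot(np.array(p0)-o,nn)/np.dot(d,nn))
def proj(n,X):
    c=camera_info(n); f=200/np.tan(np.radians(c["fovy"])/2); P=np.array(c["pose"])
    q=P[:3,:3].T@(np.array(X)-P[:3,3]); return np.array([c["cx"]+f*q[0]/q[2],c["cy"]+f*q[1]/q[2]])
E
python3 - <<'E'
from h import *
for n,roi in (("top",(225,130,150,120)),("scene",(270,155,140,130))):
    im=cv2.imread(f"pics/{n}0.png"); x,y,w,h=roi
    g=cv2.cvtColor(im,cv2.COLOR_BGR2GRAY)[y:y+h,x:x+w]
    hsv=cv2.cvtColor(im,cv2.COLOR_BGR2HSV)[y:y+h,x:x+w]
    m=((g>130)&(hsv[...,1]<40)).astype(np.uint8)*255
    cs,hi=cv2.findContours(m,cv2.RETR_CCOMP,cv2.CHAIN_APPROX_NONE)
    k=max((i for i in range(len(cs)) if hi[0][i][3]<0),key=lambda i:cv2.contourArea(cs[i]))
    hull=cv2.convexHull(cs[k]); ap=cv2.approxPolyN(hull,4,ensure_convex=True).reshape(-1,2)+[x,y]
    print(n,"panel",ap.tolist())
    for i,c in enumerate(cs):
        if hi[0][i][3]==k and cv2.contourArea(c)>150:
            q=cv2.approxPolyN(c,4,ensure_convex=True).reshape(-1,2)+[x,y]
            print(" hole",cv2.contourArea(c),q.tolist(),(np.array(cv2.minAreaRect(c)[0])+[x,y]).round(1))
    # switches: black blobs
    b=(g<45).astype(np.uint8)
    nn,l,st,ce=cv2.connectedComponentsWithStats(b)
    for i in range(1,nn):
        if st[i,4]>60: print(" black",st[i].tolist(),(ce[i]+[x,y]).round(1))
E
```

```text
top panel [[364, 213], [249, 234], [235, 160], [351, 138]]
 hole 1050.0 [[293, 221], [261, 228], [255, 195], [287, 189]] [274.1 208.1]
 hole 769.0 [[348, 209], [320, 214], [314, 186], [343, 181]] [331.5 197.7]
 hole 480.5 [[284, 170], [263, 190], [252, 167], [267, 153]] [266.2 169.8]
 hole 465.5 [[338, 156], [332, 180], [308, 163], [322, 140]] [323.8 159.3]
 black [99, 60, 16, 16, 169] [331.2 197.9]
 black [39, 67, 21, 23, 304] [273.6 208.7]
scene panel [[396, 155], [363, 255], [279, 246], [270, 155]]
 hole 641.0 [[331, 214], [322, 235], [293, 233], [305, 204]] [312.1 222.8]
 hole 657.5 [[350, 172], [342, 193], [310, 191], [320, 168]] [330.2 180.8]
 black [51, 16, 21, 16, 260] [329.6 178.9]
 black [32, 57, 20, 17, 234] [311.6 219.8]
```

Run:
```python
from h import *
Z=np.array([0,0,1.])
# order FL, FR, RL, RR
C={"top":[(248.5,235.5),(365.5,215),(233.5,158.5),(352.5,137.5)],"scene":[(318.4,163),(275.5,247),(394.3,164),(366,257.5)]}
for n,c in C.items():
    P=[onplane(n,uv,[0,0,h],Z) for uv,h in zip(c,[.06,.06,.107,.107])]
    FL,FR,RL,RR=P
    print(n,np.round(P,3).tolist(),"w",np.linalg.norm(FL-FR),np.linalg.norm(RL-RR),"d",np.linalg.norm((RL-FL)[:2]),np.linalg.norm((RR-FR)[:2]))
    ly=(FL-FR+RL-RR)[:2]; lx=(RL-FL+RR-FR)[:2]
    print(" yaw y",np.degrees(np.arctan2(-ly[0],ly[1])),"yaw x",np.degrees(np.arctan2(lx[1],lx[0])),"cen",np.mean(P,0))
```

```text
top [[0.415, 0.212, 0.06], [0.471, -0.111, 0.06], [0.62, 0.251, 0.107], [0.68, -0.075, 0.107]] w 0.3270216615229594 0.3308772217901373 d 0.20902246440547667 0.21194028080259075
 yaw y 10.126932420640767 yaw x 10.291550156543991 cen [0.54639818 0.06938928 0.0835    ]
scene [[0.415, 0.208, 0.06], [0.473, -0.115, 0.06], [0.627, 0.251, 0.107], [0.688, -0.078, 0.107]] w 0.32813805325189316 0.3348366932538665 d 0.21562892016197757 0.21815792843028275
 yaw y 10.30983045194117 yaw x 10.601988133414945 cen [0.55053984 0.06684357 0.0835    ]
```

```bash
cat >> h.py <<'E'
yaw=np.radians(10.25); c0=np.array([.548,.068,0.0835])
Rz=np.array([[np.cos(yaw),-np.sin(yaw),0],[np.sin(yaw),np.cos(yaw),0],[0,0,1]])
t=np.radians(12); ex=Rz@[np.cos(t),0,np.sin(t)]; ey=Rz@[0,1,0]; ez=np.cross(ex,ey)
E
python3 - <<'E'
from h import *
def cross(q):
    q=np.array(q,float); return cv2.perspectiveTransform(np.array([[[.5,.5]]],np.float32),cv2.getPerspectiveTransform(np.array([[0,0],[1,0],[1,1],[0,1]],np.float32),q.astype(np.float32)))[0,0]
Q={"top":([[293, 221], [261, 228], [255, 195], [287, 189]],[[348, 209], [320, 214], [314, 186], [343, 181]]),
"scene":([(350,171.5),(341.5,193),(312,191),(321,168)],[(331,213.5),(322,235),(294.5,232.5),(306,209)])}
G={}
for n in Q:
    for k,q in zip(("sel","st"),Q[n]):
        X=onplane(n,cross(q),c0,ez); L=(X-c0)@np.array([ex,ey,ez]).T
        G.setdefault(k,[]).append(X); print(n,k,cross(q),X.round(4),"local",L.round(4))
for k in G:
    g=np.mean(G[k],0)+.026*ez; print(k,"grip",g.round(4),"proj",proj("top",g),proj("scene",g))
E
```

```text
top sel [274.2289  208.15663] [0.4883 0.1411 0.0738] local [-0.0467  0.0826 -0.    ]
top st [331.33978 197.72986] [ 0.5171 -0.0158  0.0739] local [-0.0463 -0.077  -0.    ]
scene sel [331.60883 180.93758] [0.4912 0.1429 0.0745] local [-0.0435  0.0838 -0.    ]
scene st [314.1628  222.26457] [ 0.5226 -0.0135  0.0751] local [-0.0404 -0.0757 -0.    ]
sel grip [0.4845 0.141  0.0996] proj [273.02800327 207.92011208] [329.1906894  173.58280106]
st grip [ 0.5145 -0.0156  0.0999] proj [331.50481519 196.74360103] [310.70940171 214.76876113]
```

```bash
cat >> h.py <<'E'
from scipy.spatial.transform import Rotation as R, Slerp
SEL=np.array([.484,.141,.0995]); ST=np.array([.514,-.0155,.0998])
def target(g,ang,up):
    """tool x at panel-plane angle ang (rad ccw from upslope); TCP 'up' m above grip point along the panel normal"""
    x=np.cos(ang)*ex+np.sin(ang)*ey; z=-ez
    return g+up*ez, R.from_matrix(np.array([x,np.cross(z,x),z]).T)
def plan(p,r,n,p0=None,r0=None):
    s=env.get_state()
    p0=s["ee_pos"] if p0 is None else p0; r0=R.from_rotvec(s["orientation"]) if r0 is None else r0
    print("t",s["time_s"],"F",s["force"].round(1),"M",s["moment"].round(2),"w",round(s["width"],4),"q",s["joint_pos"].round(2))
    rs=Slerp([0,1],R.concatenate([r0,r]))(np.linspace(0,1,n+1))
    for i in range(n):
        d=rs[i].inv().apply((p-p0)/n)*100; w=(rs[i].inv()*rs[i+1]).as_rotvec()
        print(d.round(2).tolist(),w.round(3).tolist())
E
python3 - <<'E'
from h import *
plan(*target(SEL,np.pi/2,.08),15)
E
```

```text
t 0.1 F [-0.7  0.2 -0.1] M [ 0.05 -0.03  0.04] w 0.0851 q [ 0.97  0.18  1.61  0.    1.35 -0.21]
[-1.78, 2.53, 0.35] [-0.014, 0.004, -0.038]
[-1.88, 2.45, 0.38] [-0.014, 0.004, -0.038]
[-1.97, 2.37, 0.4] [-0.014, 0.004, -0.038]
[-2.06, 2.29, 0.43] [-0.014, 0.004, -0.038]
[-2.15, 2.2, 0.45] [-0.014, 0.004, -0.038]
[-2.23, 2.12, 0.47] [-0.014, 0.004, -0.038]
[-2.32, 2.02, 0.49] [-0.014, 0.004, -0.038]
[-2.39, 1.93, 0.51] [-0.014, 0.004, -0.038]
[-2.47, 1.83, 0.52] [-0.014, 0.004, -0.038]
[-2.54, 1.72, 0.54] [-0.014, 0.004, -0.038]
[-2.6, 1.62, 0.55] [-0.014, 0.004, -0.038]
[-2.66, 1.51, 0.56] [-0.014, 0.004, -0.038]
[-2.72, 1.4, 0.57] [-0.014, 0.004, -0.038]
[-2.77, 1.29, 0.58] [-0.014, 0.004, -0.038]
[-2.82, 1.17, 0.58] [-0.014, 0.004, -0.038]
```

```bash
python3 -m handwheel '[[[-1.8,2.5,0.35],[-0.014,0.004,-0.038],0],[[-1.9,2.45,0.35],[-0.014,0.004,-0.038],0],[[-2,2.4,0.4],[-0.014,0.004,-0.038],0],[[-2,2.3,0.4],[-0.014,0.004,-0.038],0],[[-2.1,2.2,0.45],[-0.014,0.004,-0.038],0]]'
python3 -m handwheel '[[[-2.2,2.1,0.45],[-0.014,0.004,-0.038],0],[[-2.3,2,0.5],[-0.014,0.004,-0.038],0],[[-2.4,1.9,0.5],[-0.014,0.004,-0.038],0],[[-2.5,1.8,0.5],[-0.014,0.004,-0.038],0],[[-2.5,1.7,0.5],[-0.014,0.004,-0.038],0]]'
python3 -m handwheel '[[[-2.6,1.6,0.5],[-0.014,0.004,-0.038],0],[[-2.6,1.5,0.5],[-0.014,0.004,-0.038],0],[[-2.7,1.4,0.5],[-0.014,0.004,-0.038],0],[[-2.8,1.3,0.5],[-0.014,0.004,-0.038],0],[[-2.8,1.2,0.5],[-0.014,0.004,-0.038],0]]'
python3 - <<'E'
from h import *
plan(*target(SEL,np.pi/2,.08),1)
cv2.imwrite("pics/top1.png",cv2.resize(snapshot("top")[110:260,190:380],None,fx=4,fy=4)); cv2.imwrite("pics/sc1.png",cv2.resize(snapshot("scene")[90:260,230:430],None,fx=3.5,fy=3.5))
E
```

```text
time_s: 0.72
ee_pos: [0.3034, 0.3997, 0.2139]
orientation: [2.397, 1.955, 0.085]
force: [0.5, -0.4, 0.4]
width: 0.0855
time_s: 1.35
ee_pos: [0.3846, 0.2694, 0.1973]
orientation: [2.165, 2.139, 0.168]
force: [0.5, 0.5, -0.7]
width: 0.0853
time_s: 1.98
ee_pos: [0.4665, 0.1394, 0.1836]
orientation: [1.917, 2.297, 0.247]
force: [0.2, 0.0, 0.9]
width: 0.0858
t 1.975 F [0.2 0.  0.9] M [-0.03  0.08 -0.  ] w 0.0858 q [ 0.02 -0.12  2.04  0.04  1.02 -1.74]
[-0.15, -0.04, 0.59] [0.006, 0.002, 0.001]
```

View pics/sc1.png

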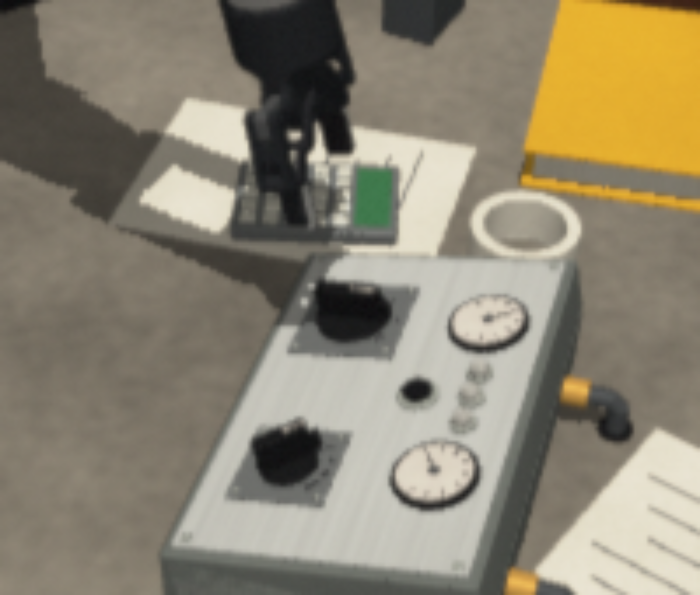

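View pics/top1.png

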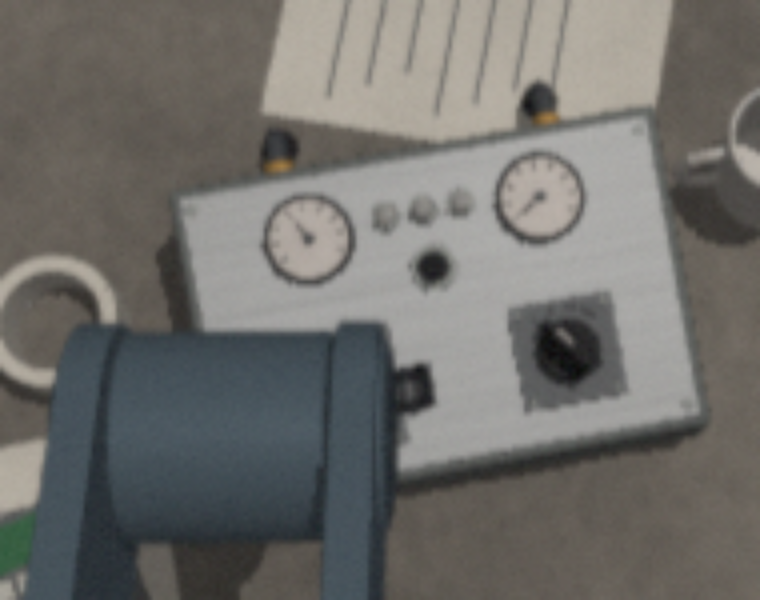

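Run:
```python
from h import *
p=env.get_state()["ee_pos"]; print(proj("scene",p),proj("scene",p+.013*ez),proj("scene",p+.013*ez+.0425*ey),proj("scene",p+.013*ez-.0425*ey), proj("top",p))
```

```text
[323.02346875 147.25654088] [322.01687685 143.05344139] [326.96946343 133.58778375] [316.79824085 153.0275874 ] [269.61030234 209.00105224]
```

```bash
python3 -m handwheel '[[[-0.15,0,2.5],[0.006,0.002,0],0],[[0,0,2.5],[0,0,0],0],[[0,0,2.2],[0,0,0],0],[[0,0,1.6],[0,0,0],0.1],[[0,0,0.7],[0,0,0],0.3]]'
python3 -m handwheel '[[[0,0,0],[0,0,0],0.6],[[0,0,0],[0,0,0],0.6],[[0,0,0],[0,0,0],0.6],[[0,0,0],[0,0,0],0.6],[[0,0,0],[0,0,0],0.6]]'
python3 - <<'E'
from h import *
plan(*target(SEL,np.pi/2,-.009),1)
cv2.imwrite("pics/sc2.png",cv2.resize(snapshot("scene")[110:260,250:410],None,fx=4.5,fy=4.5,interpolation=cv2.INTER_CUBIC)[:600])
E
```

```text
time_s: 2.7
ee_pos: [0.4856, 0.1428, 0.0901]
orientation: [1.923, 2.302, 0.241]
force: [-0.1, -0.1, -0.0]
width: 0.0608
time_s: 3.32
ee_pos: [0.4863, 0.1423, 0.0913]
orientation: [1.922, 2.3, 0.242]
force: [0.2, -0.4, -0.1]
width: 0.0342
t 3.325 F [ 0.2 -0.4 -0.1] M [ 0.03  0.14 -0.06] w 0.0342 q [ 0.03  0.08  2.05  0.04  0.8  -1.75]
[-0.09, -0.08, 0.05] [0.0, -0.0, -0.0]
```

View pics/sc2.png

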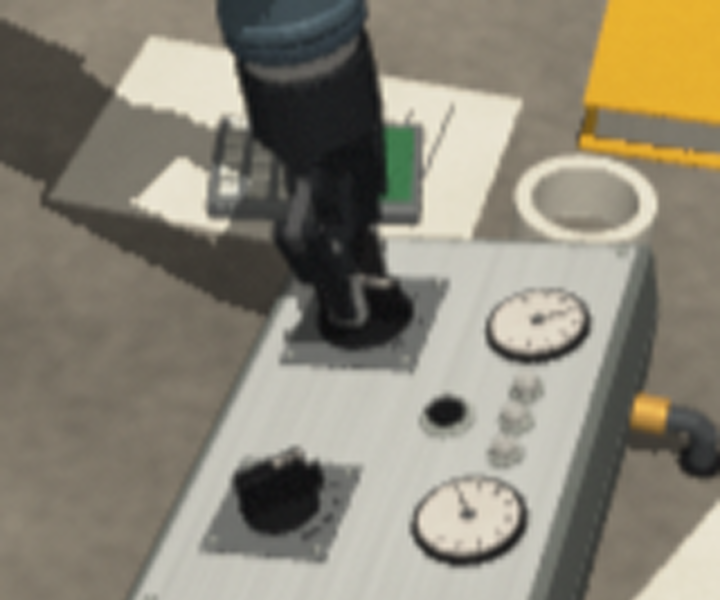

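The right finger stands beside the bar, just above the skirt (crop (350,310)), and both fingers straddle it. Closing.

```bash
python3 -m handwheel '[[[-0.1,-0.1,0],[0,0,0],0.75],[[0,0,0],[0,0,0],1],[[0,0,0],[0,0,0],1],[[0,0,0],[0,0,0],1],[[0,0,0],[0,0,0],1]]'
python3 -c "
from h import *
plan(*target(SEL,np.pi/2,-.009),1)"
```

```text
time_s: 4.0
ee_pos: [0.4873, 0.1369, 0.0922]
orientation: [1.918, 2.296, 0.236]
force: [-2.6, -25.5, 10.0]
width: 0.014
t 4.0 F [ -2.6 -25.5  10. ] M [-3.32  0.3  -0.78] w 0.014 q [ 0.02  0.08  2.05  0.04  0.8  -1.75]
[0.47, -0.09, 0.13] [0.001, 0.007, 0.001]
```

Gripped at 14 mm, but the bar pulled the tool about 5 mm toward -y. I'll follow that to relieve the force.

```bash
python3 -m handwheel '[[[-0.25,0,0],[0,0,0],1],[[-0.25,0,0],[0,0,0],1],[[0,0,0],[0,0,0],1],[[0,0,0],[0,0,0],1],[[0,0,0],[0,0,0],1]]'
python3 -c "
from h import *
plan(*target(SEL,np.pi/2,-.009),1)"
```

```text
time_s: 4.62
ee_pos: [0.4872, 0.1363, 0.0922]
orientation: [1.922, 2.299, 0.244]
force: [-3.8, -1.6, 10.3]
width: 0.0137
t 4.625 F [-3.8 -1.6 10.3] M [0.62 0.44 0.08] w 0.0137 q [ 0.02  0.08  2.06  0.05  0.8  -1.76]
[0.52, -0.08, 0.13] [0.002, -0.0, -0.001]
```

```bash
python3 -m handwheel '[[[0,0,-0.1],[0,0,0.1],1],[[0,0,0],[0,0,0.15],1],[[0,0,0],[0,0,0.15],1],[[0,0,0],[0,0,0],1],[[0,0,0],[0,0,0],1]]'
python3 -c "
from h import *
plan(*target(SEL-.0052*ey,np.pi/2-.4,-.009),1)"
```

```text
time_s: 5.25
ee_pos: [0.4869, 0.1369, 0.0923]
orientation: [2.365, 1.893, 0.284]
force: [3.2, 3.9, 0.4]
width: 0.0136
t 5.25 F [3.2 3.9 0.4] M [ 1.4  -0.13  0.32] w 0.0136 q [ 0.02  0.08  2.06  0.05  0.8  -1.36]
[-0.08, -0.03, 0.15] [0.001, -0.002, -0.0]
```

Turning well, forces small. Continuing to 0.74 rad.

```bash
python3 -m handwheel '[[[0,0,0],[0,0,0.15],1],[[0,0,0],[0,0,0.13],1],[[0,0,0],[0,0,0.07],1],[[0,0,0],[0,0,0],1],[[0,0,0],[0,0,0],1]]'
python3 -c "
from h import *
plan(*target(SEL-.0052*ey,np.pi/2-.75,-.009),1)"
```

```text
time_s: 5.88
ee_pos: [0.4876, 0.1373, 0.0927]
orientation: [2.686, 1.467, 0.312]
force: [5.0, 6.9, -0.7]
width: 0.0128
t 5.875 F [ 5.   6.9 -0.7] M [ 1.81 -0.61  0.37] w 0.0128 q [ 0.02  0.08  2.06  0.05  0.8  -1.01]
[-0.17, -0.04, 0.18] [0.002, -0.004, -0.0]
```

```bash
python3 -m handwheel '[[[0,0,0],[0,0,0],0.3],[[0,0,0],[0,0,0],0.3],[[0,0,0],[0,0,0],0.2],[[0,0,-1.5],[0,0,0],0.2],[[0,0,-3],[0,0,0],0.2]]'
python3 -m handwheel '[[[0,0,-3],[0,0,-0.15],0.2],[[2,2,-1],[0,0,-0.15],0.2],[[2,2,0],[0,0,-0.15],0.2],[[2,3,0],[0,0,-0.15],0.2],[[0,0,0],[0,0,-0.15],0.2]]'
python3 - <<'E'
from h import *
plan(*target(ST-.0045*ey,np.pi/2+.66,.07),1)
cv2.imwrite("pics/sc3.png",cv2.resize(snapshot("scene")[110:260,250:410],None,fx=4,fy=4,interpolation=cv2.INTER_CUBIC)); cv2.imwrite("pics/top3.png",cv2.resize(snapshot("top")[130:250,225:375],None,fx=5,fy=5,interpolation=cv2.INTER_CUBIC))
E
```

```text
time_s: 6.5
ee_pos: [0.4758, 0.1344, 0.1359]
orientation: [2.688, 1.467, 0.302]
force: [-0.2, -0.6, 0.1]
width: 0.0686
time_s: 7.12
ee_pos: [0.5522, 0.1736, 0.1956]
orientation: [1.914, 2.304, 0.245]
force: [-0.7, -0.5, -0.4]
width: 0.0688
t 7.125 F [-0.7 -0.5 -0.4] M [-0.07  0.11 -0.02] w 0.0688 q [ 0.09  0.08  1.81  0.02  1.04 -1.68]
[-18.33, -9.07, 0.86] [0.003, 0.001, -0.655]
```

View pics/sc3.png

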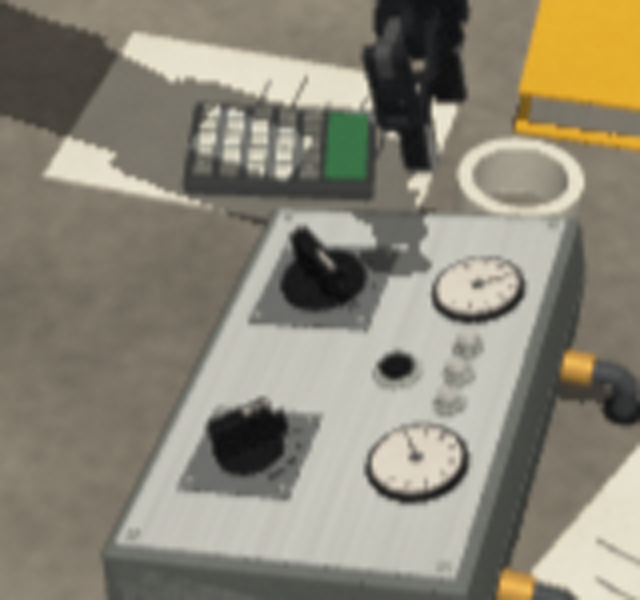

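View pics/top3.png

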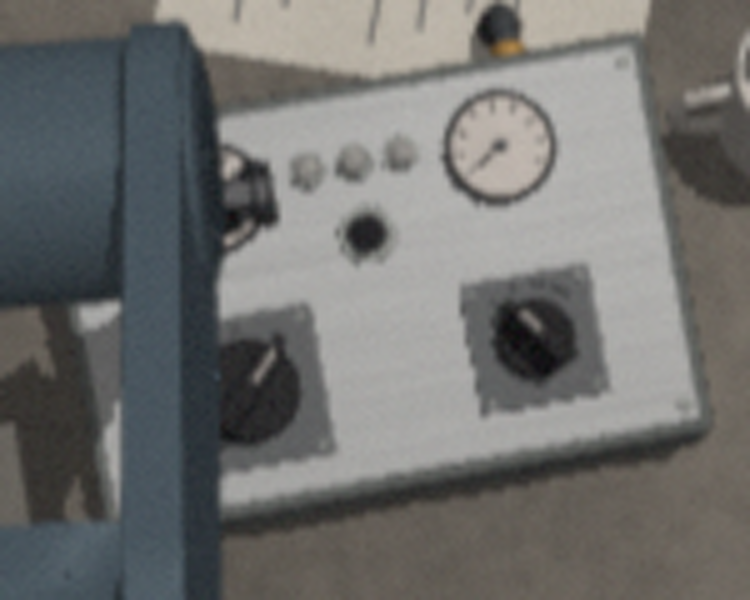

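Top view: the selector's line at (255,383)-(278,347) in the crop is about 42° clockwise of upslope, so it sits in the second-bank notch. The start switch is still off. Moving on to it.

```bash
python3 -c "
from h import *
plan(*target(ST-.0045*ey,np.pi/2+.66,.07),10)"
```

```text
t 7.225 F [ 0.4  0.9 -0.4] M [-0.05  0.11 -0.02] w 0.0685 q [ 0.09  0.08  1.81  0.02  1.04 -1.67]
[-1.83, -0.88, 0.08] [0.0, 0.0, -0.066]
[-1.77, -1.0, 0.08] [0.0, 0.0, -0.066]
[-1.7, -1.11, 0.08] [0.0, 0.0, -0.066]
[-1.63, -1.22, 0.08] [0.0, 0.0, -0.066]
[-1.54, -1.32, 0.08] [0.0, 0.0, -0.066]
[-1.45, -1.42, 0.08] [0.0, 0.0, -0.066]
[-1.36, -1.52, 0.08] [0.0, 0.0, -0.066]
[-1.25, -1.6, 0.08] [0.0, 0.0, -0.066]
[-1.15, -1.68, 0.08] [0.0, 0.0, -0.066]
[-1.03, -1.75, 0.08] [0.0, 0.0, -0.066]
```

```bash
python3 -m handwheel '[[[-1.8,-0.9,0.1],[0,0,-0.066],0],[[-1.8,-1,0.1],[0,0,-0.066],0],[[-1.7,-1.1,0.1],[0,0,-0.066],0],[[-1.6,-1.2,0.1],[0,0,-0.066],0],[[-1.5,-1.3,0.1],[0,0,-0.066],0]]'
python3 -m handwheel '[[[-1.45,-1.4,0.1],[0,0,-0.066],0],[[-1.35,-1.5,0.1],[0,0,-0.066],0],[[-1.25,-1.6,0.1],[0,0,-0.066],0],[[-1.15,-1.7,0.1],[0,0,-0.066],0],[[-1,-1.75,0],[0,0,-0.066],0]]'
python3 - <<'E'
from h import *
plan(*target(ST-.0045*ey,np.pi/2+.66,-.008),1)
E
```

```text
time_s: 7.85
ee_pos: [0.5245, 0.0754, 0.18]
orientation: [1.509, 2.565, 0.204]
force: [-0.2, -0.1, -0.5]
width: 0.0859
time_s: 8.48
ee_pos: [0.4994, -0.0219, 0.1669]
orientation: [1.061, 2.761, 0.162]
force: [-0.4, -0.4, 0.3]
width: 0.0852
t 8.475 F [-0.4 -0.4  0.3] M [-0.01  0.11  0.01] w 0.0852 q [-0.35 -0.06  2.01  0.12  1.01 -2.82]
[-0.13, 0.05, 7.68] [0.0, 0.0, -0.002]
```

```bash
python3 -m handwheel '[[[-0.1,0.05,2],[0,0,0],0],[[0,0,2],[0,0,0],0],[[0,0,1.8],[0,0,0],0],[[0,0,1.3],[0,0,0],0.1],[[0,0,0.6],[0,0,0],0.3]]'
python3 -m handwheel '[[[0,0,0],[0,0,0],0.6],[[0,0,0],[0,0,0],0.6],[[0,0,0],[0,0,0],0.6],[[0,0,0],[0,0,0],0.6],[[0,0,0],[0,0,0],0.6]]'
python3 - <<'E'
from h import *
plan(*target(ST-.0045*ey,np.pi/2+.66,-.008),1)
cv2.imwrite("pics/sc4.png",cv2.resize(snapshot("scene")[130:270,250:410],None,fx=4.2,fy=4.2,interpolation=cv2.INTER_CUBIC))
cv2.imwrite("pics/top4.png",cv2.resize(snapshot("top")[130:250,225:375],None,fx=5,fy=5,interpolation=cv2.INTER_CUBIC))
E
```

```text
time_s: 9.1
ee_pos: [0.5166, -0.0186, 0.091]
orientation: [1.061, 2.762, 0.162]
force: [0.7, 0.1, -0.3]
width: 0.061
time_s: 9.72
ee_pos: [0.517, -0.0187, 0.0915]
orientation: [1.059, 2.762, 0.161]
force: [-0.5, -0.3, 0.9]
width: 0.0339
t 9.725 F [-0.5 -0.3  0.9] M [-0.02  0.08 -0.06] w 0.0339 q [-0.33  0.11  2.02  0.14  0.83 -2.82]
[-0.02, -0.1, -0.06] [0.0, 0.0, -0.0]
```

View pics/sc4.png

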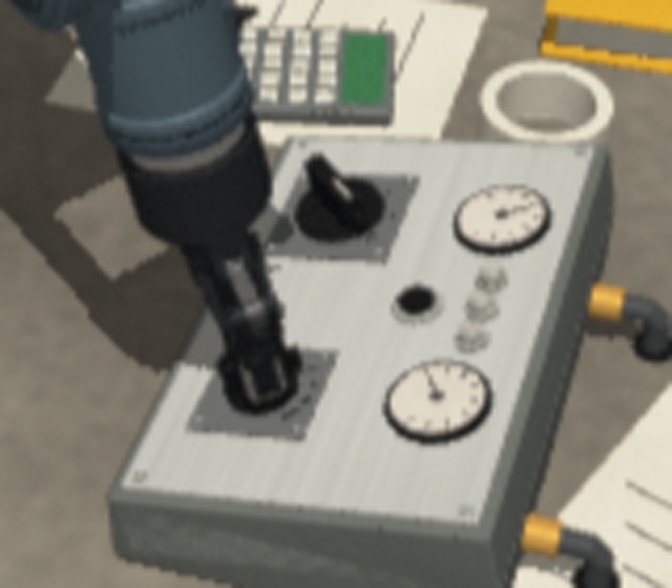

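View pics/top4.png

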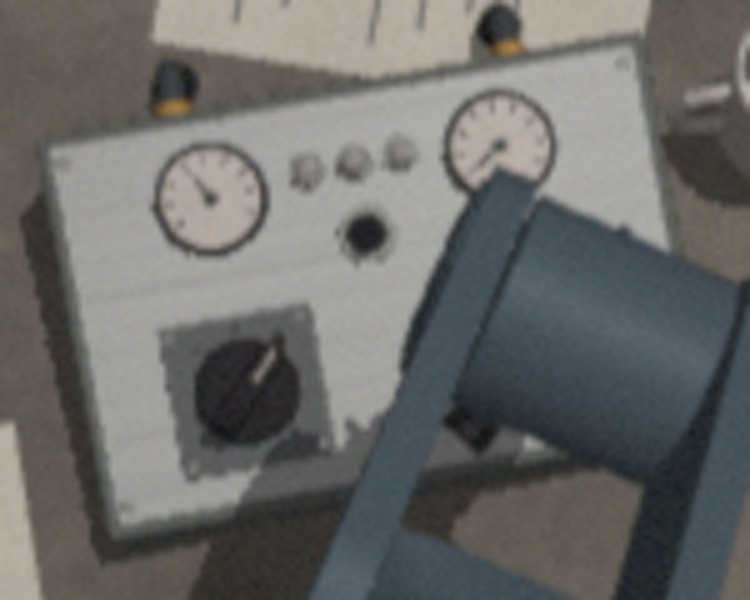

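The fingers are over the start skirt (scene crop (258,385)), straddling the bar. The selector stays at two dots. Closing.

```bash
python3 -m handwheel '[[[0,-0.1,0],[0,0,0],0.75],[[0,0,0],[0,0,0],1],[[0,0,0],[0,0,0],1],[[0,0,0],[0,0,0],1],[[0,0,0],[0,0,0],1]]'
python3 -c "
from h import *
plan(*target(ST-.0045*ey,np.pi/2+.66,-.008),1)"
```

```text
time_s: 10.45
ee_pos: [0.5178, -0.0209, 0.0921]
orientation: [1.059, 2.759, 0.16]
force: [4.8, -5.0, -0.5]
width: 0.0118
t 10.45 F [ 4.8 -5.  -0.5] M [-0.25  0.14 -0.15] w 0.0118 q [-0.33  0.11  2.02  0.14  0.83 -2.83]
[0.18, 0.0, -0.02] [0.001, 0.003, -0.001]
```

```bash
python3 -m handwheel '[[[-0.15,0,0],[0,0,0.1],1],[[0,0,0],[0,0,0.15],1],[[0,0,0],[0,0,0.15],1],[[0,0,0],[0,0,0.1],1],[[0,0,0],[0,0,0],1]]'
python3 -c "
from h import *
plan(*target(ST-.0045*ey-.0018*ey,np.pi/2+.66-.5,-.008),1)"
```

```text
time_s: 11.08
ee_pos: [0.5174, -0.0207, 0.0919]
orientation: [1.727, 2.438, 0.224]
force: [-1.9, -2.1, 5.8]
width: 0.0115
t 11.075 F [-1.9 -2.1  5.8] M [0.47 1.27 0.35] w 0.0115 q [-0.33  0.11  2.02  0.14  0.83 -2.33]
[-0.04, -0.08, -0.02] [-0.001, -0.0, -0.001]
```

```bash
python3 -m handwheel '[[[0,0,0],[0,0,0.15],1],[[0,0,0],[0,0,0.15],1],[[0,0,0],[0,0,0.09],1],[[0,0,0],[0,0,0],1],[[0,0,0],[0,0,0],1]]'
python3 - <<'E'
from h import *
plan(*target(ST-.0045*ey-.0018*ey,np.pi/2+.66-.89,-.008),1)
cv2.imwrite("pics/sc5.png",cv2.resize(snapshot("scene")[185:245,280:350],None,fx=8,fy=8,interpolation=cv2.INTER_CUBIC))
E
```

```text
time_s: 11.7
ee_pos: [0.5184, -0.0206, 0.0921]
orientation: [2.183, 2.077, 0.267]
force: [4.1, 0.9, 4.0]
width: 0.0116
t 11.7 F [4.1 0.9 4. ] M [ 1.07 -0.37  0.3 ] w 0.0116 q [-0.33  0.11  2.02  0.14  0.83 -1.94]
[-0.09, -0.16, -0.02] [0.002, -0.0, 0.001]
```

View pics/sc5.png

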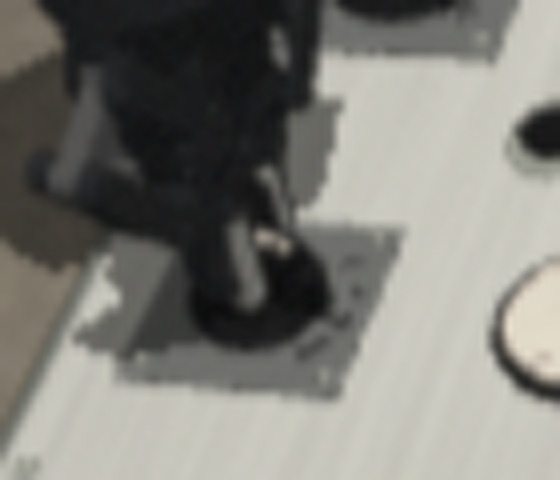

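The bar is still between the fingers, its white line visible at crop (270,240). Holding preheat for about 3 s.

```bash
python3 -m handwheel '[[[0,0,0],[0,0,0],1],[[0,0,0],[0,0,0],1],[[0,0,0],[0,0,0],1],[[0,0,0],[0,0,0],1],[[0,0,0],[0,0,0],1]]'
python3 -m handwheel '[[[0,0,0],[0,0,0],1],[[0,0,0],[0,0,0],1],[[0,0,0],[0,0,0],1],[[0,0,0],[0,0,0],1],[[0,0,0],[0,0,0],1]]'
python3 -m handwheel '[[[0,0,0],[0,0,0],1],[[0,0,0],[0,0,0],1],[[0,0,0],[0,0,0],1],[[0,0,0],[0,0,0],1],[[0,0,0],[0,0,0],1]]'
python3 -m handwheel '[[[0,0,0],[0,0,0],1],[[0,0,0],[0,0,0],1],[[0,0,0],[0,0,0],1],[[0,0,0],[0,0,0],1],[[0,0,0],[0,0,0],1]]'
python3 -m handwheel '[[[0,0,0],[0,0,0],1],[[0,0,0],[0,0,0],1],[[0,0,0],[0,0,0],1],[[0,0,0],[0,0,0],1],[[0,0,0],[0,0,0],1]]'
```

```text
time_s: 12.38
ee_pos: [0.5183, -0.0206, 0.0921]
orientation: [2.184, 2.076, 0.267]
force: [4.7, 0.3, 5.7]
width: 0.0114
time_s: 13.0
ee_pos: [0.5183, -0.0205, 0.0921]
orientation: [2.184, 2.076, 0.267]
force: [4.2, 1.3, 5.0]
width: 0.0114
time_s: 13.62
ee_pos: [0.5183, -0.0206, 0.0921]
orientation: [2.184, 2.076, 0.267]
force: [4.1, 0.7, 3.8]
width: 0.0116
time_s: 14.25
ee_pos: [0.5183, -0.0206, 0.0921]
orientation: [2.184, 2.076, 0.267]
force: [4.9, 0.9, 6.1]
width: 0.0112
time_s: 14.88
ee_pos: [0.5183, -0.0206, 0.0921]
orientation: [2.184, 2.076, 0.267]
force: [4.3, 1.0, 5.4]
width: 0.0117
```

```bash
python3 -m handwheel '[[[0,0,0],[0,0,0.15],1],[[0,0,0],[0,0,0.15],1],[[0,0,0],[0,0,0.14],1],[[0,0,0],[0,0,0],1],[[0,0,0],[0,0,0],1]]'
python3 - <<'E'
from h import *
plan(*target(ST-.0045*ey-.0018*ey,np.pi/2+.66-1.33,-.008),1)
cv2.imwrite("pics/sc6.png",cv2.resize(snapshot("scene")[160:245,280:370],None,fx=7,fy=7,interpolation=cv2.INTER_CUBIC))
cv2.imwrite("pics/top6.png",cv2.resize(snapshot("top")[130:250,225:375],None,fx=5,fy=5,interpolation=cv2.INTER_CUBIC))
E
```

```text
time_s: 15.5
ee_pos: [0.5185, -0.0207, 0.0921]
orientation: [2.617, 1.568, 0.303]
force: [5.1, 0.3, 4.1]
width: 0.011
t 15.5 F [5.1 0.3 4.1] M [ 1.09 -0.93  0.22] w 0.011 q [-0.33  0.11  2.02  0.14  0.83 -1.5 ]
[-0.15, -0.12, -0.02] [0.002, -0.001, 0.0]
```

View pics/sc6.png

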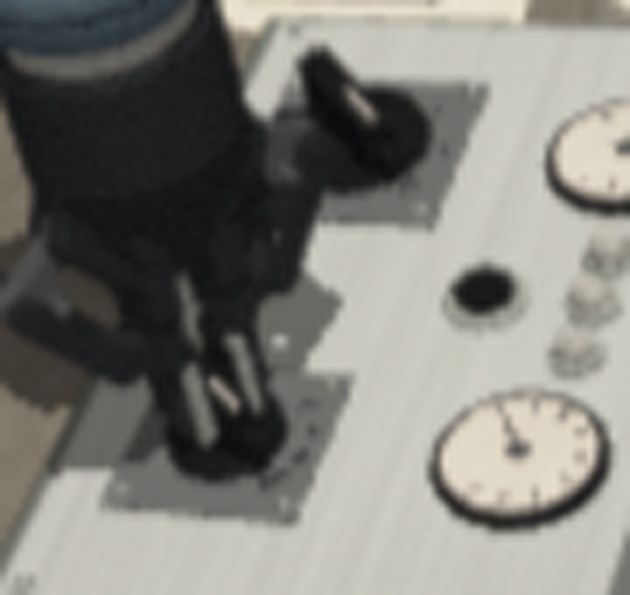

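View pics/top6.png

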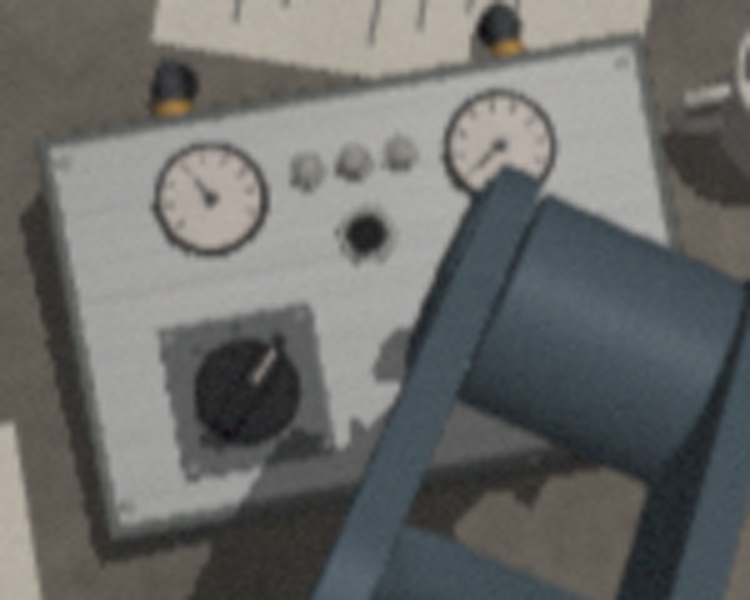

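The start switch's white line (crop (222,393)) is nearly parallel to the selector's at two dots, and is gripped between the fingers. One settling call, then hand in.

```bash
python3 -m handwheel '[[[0,0,0],[0,0,0.02],1],[[0,0,0],[0,0,0],1],[[0,0,0],[0,0,0],1],[[0,0,0],[0,0,0],1],[[0,0,0],[0,0,0],1]]'
python3 - <<'E'
from h import *
b=cv2.imread("pics/top0.png"); a=snapshot("top")
for k,(x,y,w,h) in dict(radio=(380,195,40,80),mug=(365,125,40,45),tape=(180,168,40,45)).items(): print(k,cv2.absdiff(a,b)[y:y+h,x:x+w].mean())
s=env.get_state(); print(s["time_s"],s["force"].round(1),s["width"],np.abs(s["joint_velocities"]).max())
print(env.close_job())
E
```

```text
time_s: 16.23
ee_pos: [0.5185, -0.0207, 0.0921]
orientation: [2.635, 1.543, 0.304]
force: [5.4, -0.0, 4.3]
width: 0.0109
radio 4.5925
mug 4.557037037037037
tape 5.147407407407408
16.275 [5.4 0.6 4.3] 0.011104498333290226 0.0006761717939474668
the job is handed in; nothing more can be done
None
```

The engine-start sequence is done, and I handed the job in at 16.3 s with the start switch still held at crank. No verdict was given, and joint angles are not reported. The switch positions below come from tool turn and pictures.

- **Battery selector:** it started at the first bank, and I turned it about 0.75 rad clockwise. The pictures showed its line about 42° clockwise of upslope, which matches the two-dot notch at 40°. It stayed there after I let go.
- **Preheat:** I turned the start switch about 0.89 rad and held it for just over 3 s.
- **Crank:** I carried on to about 1.35 rad. At hand-in the arm was still, the fingers were closed on the bar (opening 11 mm, grip force fixed at half), and wrist force was about 7 N.
- **Objects around the console:** before/after patches of the radio, mug and tape in the top view showed only small differences. The calculator was not compared this way; it was in its place in the picture taken before gripping the start switch, and the arm never worked near it.

**Disagreement:** the camera estimate of the selector was about 5 mm off sideways. The first grip pulled the tool over with about 25 N. I followed that to relieve it and applied a similar correction to the start switch, where the grip then centred with about 7 N.

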